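# Open the reference-standards strongbox by its combination dial

## Task

Open the strongbox: turn its dial left to 30, then slowly right until it comes to a dead stop (somewhere between 28 and 20), taking care not to force the dial against the stop. Then gently raise the lid by its handle until it stands well open, at least half upright (45 degrees), and let go. Leave the other things on the bench alone.

Things in the scene. Friction and masses are not known exactly. Their poses are not given: they have to be found in the camera images.
- chest: Grey steel strongbox, 220 x 300 mm, 110 mm high without its lid, fixed to the bench. Origin: centre of its underside. Its x axis points from the front (handle side, towards the robot) to the hinge side, y to the left, z up.
- lid (a joint): Opening angle (rad) of the lid: 0 shut, 1.4 fully open. 6 mm plate, about 0.95 kg with its lock, hinged along the box's far upper edge; its free edge rises. Stiff friction hinge (about 1.1 N m): stays where it is left; takes about 8 to 14 N at the handle to raise. A bolt inside holds it shut (2 mm of play) until the combination has been dialled.
- hinge (a point): Middle of the lid's hinge line, on the box's far upper edge, 110 mm from the box's centre along the box's +x, level with the lid's underside.
- handle (a point): Middle of the lid's handle: a round steel bar 11 mm thick and 110 mm long, parallel to the hinge line, its axis 35 mm above the lid's top, 85 mm from the box's centre towards the front (195 mm from the hinge). Posts at 47 mm either side of the middle.
- dial: Combination dial flat on the lid: black disc 92 mm across, 90 mm from the handle, with 40 white lines 9 degrees apart, numbered clockwise seen from above from 0, the broad white block; every 5th line is longer, every 10th longest. It starts between 11 and 18. Origin: on the dial's axis, level with the lid's underside; z up along the axis; the 0 mark lies on its -x side.
- index (a point): The white index line on the steel ring round the dial, on the handle side: the number next to it is the number set. Number = anticlockwise yaw of dial beyond that of chest, divided by 0.15708 rad, so turning left (anticlockwise from above) raises it.
- knob (a point): Grip point on the dial's axis, 24 mm above the lid's top: middle of the round fluted aluminium knob on the dial, 40 mm across, 28 mm high, top 38 mm above the lid's top. Turns endlessly with 0.02 to 0.2 N m. Has 10.5 divisions of play against a number wheel inside, then carries it along (about 0.15 N m) either way; the wheel stays where left. The wheel is right once carried left to 30 (+-0.4).
- latch: Spring bolt hidden in the lid. When the wheel is right and the dial, turned back right, reaches its place (worn lock: from 28 to 20, different each time), a 5 N spring snaps the bolt 5 mm towards the hinge side: the lid is free and the dial comes to a dead stop. More than about 0.6 N m on the dial bends it. Origin 60 mm from the box's centre towards the front, 20 mm under the lid's underside.
- keeper: Steel lip inside the box's front wall, hidden, under which the bolt's end stands while locked.
- reagent: Amber glass bottle, 56 mm across, 105 mm tall, standing left of the strongbox. Not part of the job. Origin: centre of its underside.
- septa_jar: Small clear jar, 48 mm across, 55 mm tall, standing left of the strongbox. Not part of the job. Origin: centre of its underside.
- vial_block: Blue block with 8 holes, 100 x 60 x 30 mm, right of the strongbox, holding two vials. Not part of the job. Origin: centre of its underside.
- vial0: Amber vial with white cap, 12 mm across, 33 mm tall, standing in the vial block. Not part of the job. Origin: centre of its underside.
- vial1: The second vial in the vial block. Not part of the job. Origin: centre of its underside.
- nut_wrench: Steel wrench, 130 mm long, lying in front of the strongbox to the right. Not part of the job. Origin: centre of its underside, at the middle of its length.
- ferrule_box: Small cardboard box, 75 x 50 x 28 mm, right of the strongbox. Not part of the job. Origin: centre of its underside.
- mouse: Black computer mouse, 100 x 60 x 30 mm, far right on the bench. Not part of the job. Origin: centre of its underside.

How it is judged:
By the outcome, as a careful person would: the job done as asked, in the order asked, and still so for the second after the job is handed in, with the robot touching nothing.
It also fails if it takes over 72 s, if anything falls off the work surface, if the arm or the gripper's body presses on something with over 40 N, if the wrist force passes 120 N, or if a joint passes its speed limit or range.

## Robot

A 6-joint arm with a two-finger parallel gripper is mounted at the origin on the work surface. World frame = base frame: x ahead of the robot, y to its left, z up, the work surface at z = 0. Lengths are in m, angles in rad, forces in N, time in s.
With the tool pointing down it reaches from about 0.25 to 0.725 m from the base axis. Payload 9.7 kg.
Tool frame: the origin (TCP) lies midway between the tips of the shut fingers; the grasp point (between the pads) lies 19 mm behind it; z points along the fingers, y is the line along which they close (so a half turn about z gives the same grasp; the last joint's range is limited). The gripper opens to 85 mm and grips with 20 to 120 N. Pads are 22 mm wide; open, the fingers measure 114 mm over their backs; the gripper's body (76 mm by 85 mm) begins 54 mm behind the grasp point. The pads swing forward as they close: fully open they stand 13 mm farther back than shut.
Start: joints at [0, 0.087, 0.176, 1.66, 0, 1.571], TCP at [0.55, -0, 0.231] pointing down, gripper open.
Joint ranges: [-3.13, 3.13], [-0.85, 1.81], [-1.15, 1.24], [-2.2, 2.28], [-1.44, 1.52], [-3.14, 3.14]. Speed limits (rad/s): [2.22, 2.22, 2.57, 3.14, 3.14, 3.14].

## Interface

Orientations are given as a unit quaternion [x, y, z, w].
In Python, from rig import bot gives the robot as it stands.
- The arm moves only by the tool apply_moves, never from a script. Its argument "rows" is a list of rows, each an object with "linear": the shift along the world's x, y, z in mm, a list of three; "twist": the turn, a rotation vector about the world's x, y, z in rad, a list of three; "hand": the closure in counts, from 0 (fully open) to 255 (shut). In form: [{"linear": [x, y, z], "twist": [wx, wy, wz], "hand": hand}, ...]. A call has 1 to 5 rows; each row is the pose to reach, as a shift and turn from the pose commanded when the call began; what a row does not reach only later rows make up. A row lasts 1/12 s, in which the tool goes at most 41.7 mm and 7.16 degrees, less where a joint would pass 70% of its speed; a pose out of reach is approached as far as the arm can. A call with a gripper value outside its range is refused whole. The fingers move at their own pace and stop on an object; "newtons" is the grip in N (left out, the last holds). Time passes only in rows, so rows that repeat a pose let the fingers close. It gives the time, the measured TCP pose, the force, the opening and the grip force at its end, in the units of the state.
- bot.sense(): the state, without advancing time (a new reading comes with each control period).
- bot.read_camera(name): name is "scene" or "side" or "wrist"; returns a dict with "image" (480x640x3 uint8, red, green, blue), "fx", "fy", "cx", "cy" (pixels), "R" (3x3) and "t" (3): a world point X has camera coordinates R X + t. Camera axes: x right, y down, z forward; pixel columns grow to the right and rows downward; lengths in m; the calibration is good to about 2 mm. A picture is of the moment at which its call begins. There is no depth.
- bot.job_done(): hands the job in; it is judged then, once.
The state is a dict: "time_s": time; "joint_positions": joint angles; "joint_velocities": joint speeds; "joint_torque": joint torques, N m; "tcp_pos": TCP position; "tcp_rot": TCP orientation; "contact_force": force on the tool from outside, world axes, zero at the start; "ft_torque": the same for the moment, N m; "width": finger opening in m; "grip_force": force on a finger pad.
Only numpy, scipy, OpenCV 4.12 (cv2) and the standard library are available. Lean on these libraries where they do the work, as an engineer would, in place of code of your own. Each camera call takes 0.05 s, during which the arm holds its last target. There are 200 camera calls.

## Working session

There is one attempt and no reset: what is moved stays moved. The work goes in short steps, Python scripts to look and compute and a tool call to move; the robot and the scene stay as the last step left them, time stands still between calls to the robot, and variables do not carry over. Pictures are saved under pics/ and viewed, at most 10 in all, crops included, and the job is handed in when it is done.

Besides the shell and the picture viewer there is one more tool, called after ">>>" as name([rows], argument=value, ...), one row to a line, values as JSON. apply_moves: Moves the arm, as the interface text tells. Its arguments: {"type":"object","properties":{"rows":{"type":"array"},"newtons":{"type":"number"}},"required":["rows"]}

```bash
mkdir -p pics; ls; python3 - <<'E'
from rig import bot
import cv2,numpy as np
s=bot.sense();print(s)
for n in("scene","side","wrist"):
    c=bot.read_camera(n);cv2.imwrite(f"pics/{n}0.png",c["image"][:,:,::-1]);np.savez(f"{n}0.npz",**c)
    print(n,c["fx"],c["cx"],c["cy"],(-c["R"].T@c["t"]).round(3),c["R"].round(3).tolist())
E
```

```text
pics
{'time_s': 0.0, 'joint_positions': array([ 8.07117950e-06,  8.74645799e-02,  1.75102099e-01,  1.65978850e+00,
       -2.21306225e-06,  1.57079485e+00]), 'joint_velocities': array([-5.50076222e-05,  1.53964326e-04, -2.33824609e-03, -1.81972116e-03,
        6.07296026e-04, -1.11488713e-03]), 'joint_torque': array([ 7.68234549e-04, -5.20392072e+01,  4.64802504e+01,  1.63646933e-02,
        2.23589603e-05, -6.77332673e-05]), 'tcp_pos': array([5.49764815e-01, 3.80652776e-06, 2.30564151e-01]), 'tcp_rot': array([ 7.07103243e-01,  7.07109995e-01, -4.79727303e-04, -4.78159273e-04]), 'contact_force': array([ 0.73569968, -0.86029585,  0.18152043]), 'ft_torque': array([-0.02658813,  0.00045529, -0.00336948]), 'grip_force': 0.0, 'width': 0.08531392316165387}
scene 470.9688362533477 310.27716836550906 237.57133549782716 [1.289 0.589 0.907] [[-0.696, 0.718, -0.014], [0.446, 0.416, -0.792], [-0.563, -0.558, -0.61]]
side 531.3803530853388 312.22009160016734 241.14713302473828 [ 0.31  -1.022  0.854] [[0.97, -0.242, 0.021], [-0.134, -0.606, -0.784], [0.202, 0.758, -0.621]]
wrist 369.8320650340772 323.9762643619653 234.84544272549533 [0.55  0.08  0.374] [[1.0, -0.0, -0.001], [-0.0, -0.951, 0.31], [-0.001, -0.31, -0.951]]
```

View pics/scene0.png

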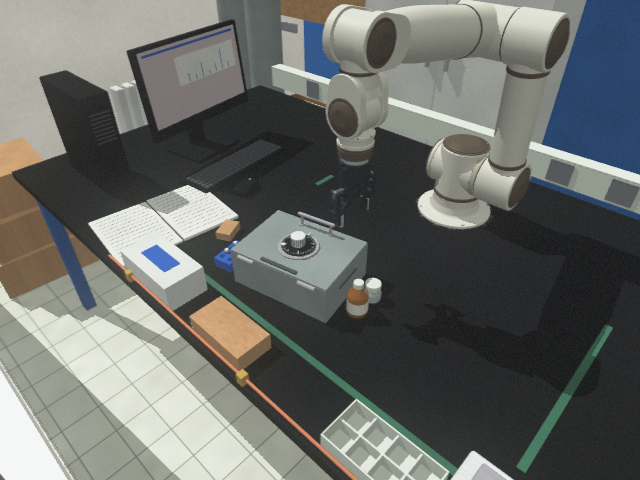

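View pics/wrist0.png

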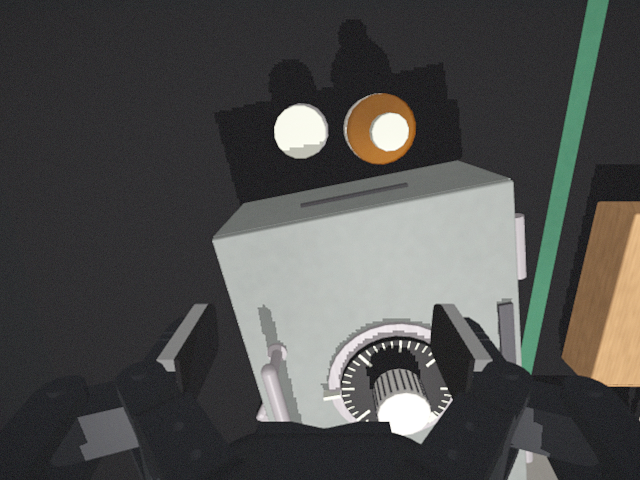

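View pics/side0.png

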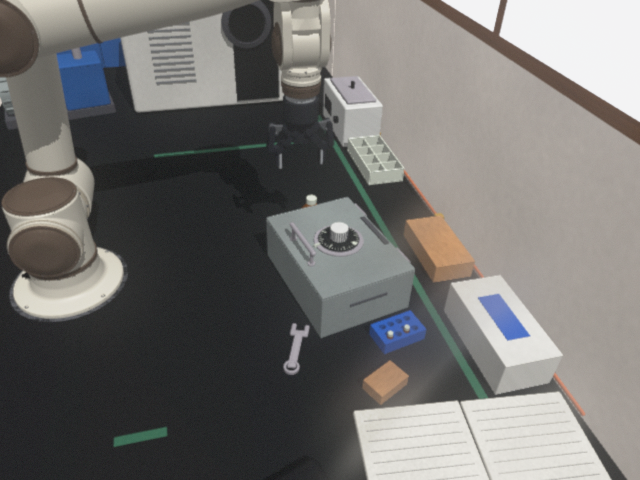

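The scene view shows the strongbox with its knob top at about (298,236). In the side view the knob top is at (339,228) and the handle runs (292,230)-(312,258). The wrist view shows the lid's left corners at (213,240) and (513,181), the knob top at (404,413) and the index near (332,395).

```bash
cat >h.py <<'E'
import numpy as np,cv2
def ray(c,p,z):
    d=c["R"].T@np.array([(p[0]-c["cx"])/c["fx"],(p[1]-c["cy"])/c["fy"],1]);o=-c["R"].T@c["t"]
    return o+d*(z-o[2])/d[2]
def proj(c,X):
    v=c["R"]@np.asarray(X)+c["t"];return np.array([c["fx"]*v[0]/v[2]+c["cx"],c["fy"]*v[1]/v[2]+c["cy"]])
E
python3 - <<'E'
from h import *
w,s,d=[np.load(f"{n}0.npz") for n in("wrist","scene","side")]
print("knobtop",ray(w,(404,413),.154),ray(s,(298,236),.154),ray(d,(339,228),.154))
a,b=ray(w,(213,240),.116),ray(w,(513,181),.116);v=b-a
print(a,b,np.linalg.norm(v),np.arctan2(v[1],v[0]))
y=np.arctan2(v[1],v[0])
c=(a+b)/2-0.15*np.array([-np.sin(y),np.cos(y),0]);print("centre",c)
print("handle side",ray(d,(292,229),.151),ray(d,(312,259),.151))
E
```

```text
knobtop [ 0.60871235 -0.13110192  0.154     ] [ 0.61072419 -0.128629    0.154     ] [ 0.60716707 -0.13540818  0.154     ]
[ 0.46750774 -0.0083593   0.116     ] [0.68172985 0.03525811 0.116     ] 0.21861744753843762 0.2008627260262009
centre [ 0.60454601 -0.13353482  0.116     ]
handle side [ 0.50653522 -0.11291773  0.151     ] [ 0.52478899 -0.22111408  0.151     ]
```

>>> apply_moves([
  {"linear": [20,-30,0],"twist": [0,0,0],"hand": 0},
  {"linear": [40,-60,0],"twist": [0,0,0],"hand": 0},
  {"linear": [59,-90,0],"twist": [0,0,0],"hand": 0},
  {"linear": [59,-90,0],"twist": [0,0,0],"hand": 0},
])

```text
time_s: 0.48
tcp_pos: [0.6109, -0.0943, 0.229]
tcp_rot: [0.708, 0.706, -0.001, -0.0]
contact_force: [1.3, -0.0, -0.4]
width: 0.0854
grip_force: 0.0
```

```bash
cat >look.py <<'E'
import sys
from rig import bot
from h import *
n,x0,y0,x1,y1,k=sys.argv[1],*map(int,sys.argv[2:7])
c=bot.read_camera("wrist");np.savez(n+".npz",**c)
im=c["image"][y0:y1,x0:x1,::-1]
cv2.imwrite(f"pics/{n}.png",cv2.resize(im,None,fx=k,fy=k,interpolation=cv2.INTER_CUBIC))
s=bot.sense();print(s["time_s"],s["tcp_pos"],s["joint_positions"].round(3))
print("knob top at",proj(c,(.609,-.132,.154)),"dial",proj(c,(.609,-.132,.12)))
E
python3 look.py w1 200 200 440 380 3
```

```text
0.5333 [ 0.60975726 -0.0923393   0.2294046 ] [-0.15   0.255  0.364  1.682 -0.     1.424]
knob top at [322.02724125 301.43004869] dial [322.31445397 279.4908846 ]
```

View pics/w1.png

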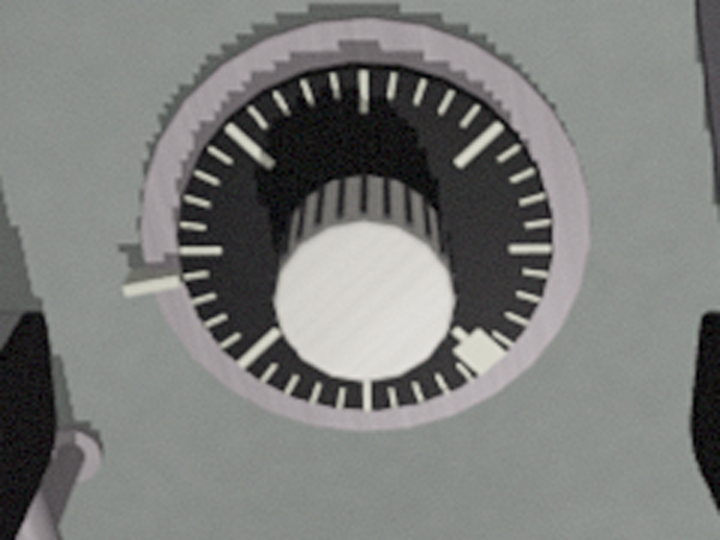

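The crop (scale 3, offset 200,200) shows the block 0 at (485,352), line 15 at (200,250), 5 at (367,395), 25 at (363,90), 35 at (530,248), and the index line from (125,292) to (178,281). So the set number is about 13-14.

```bash
python3 - <<'E'
from h import *
c=np.load("w1.npz")
P={5:((367,410),(367,380)),10:((243,366),(275,331)),15:((181,250),(222,250)),20:((229,127),(270,164)),25:((364,70),(364,110)),30:((500,126),(458,164)),35:((551,248),(511,248))}
q=lambda p:(200+p[0]/3-1/3,200+p[1]/3-1/3)
for z in(.118,.122):
    O=np.array([ray(c,q(P[k][0]),z)[:2] for k in P]);A=np.c_[2*O,np.ones(len(O))]
    s=np.linalg.lstsq(A,(O**2).sum(1),rcond=None)[0];ctr=s[:2];r=np.sqrt(s[2]+ctr@ctr)
    yaw=[]
    for k,o in zip(P,O):
        a=np.arctan2(*(o-ctr)[::-1])  # line k at angle pi+dyaw-k*.15708
        yaw.append((a-np.pi+k*np.pi/20+np.pi)%(2*np.pi)-np.pi)
    yaw=np.unwrap(yaw)
    i=[ray(c,q(p),z)[:2] for p in((125,292),(178,281))]
    ia=[np.arctan2(*(p-ctr)[::-1]) for p in i]
    cy=[(a-np.pi+np.pi)%(2*np.pi)-np.pi for a in ia]
    print(z,ctr,r,"dyaw",yaw.round(3),"cy",cy, "n",((yaw.mean()-np.array(cy))/ (np.pi/20)))
    b=ray(c,q((485,352)),z)[:2]-ctr;print("blk",np.arctan2(b[1],b[0])-np.pi)
print("knobtop",ray(c,q((365,301)),.154))
a,b=(ray(c,p,.116) for p in ((0,0),(1,1)))
E
```

```text
0.118 [ 0.60844073 -0.13562451] 0.04660261831316133 dyaw [2.357 2.374 2.358 2.361 2.36  2.357 2.361] cy [np.float64(0.18972377967664755), np.float64(0.18076311785188004)] n [13.82330726 13.8803526 ]
blk -3.904182035903828
0.122 [ 0.6084807  -0.13371636] 0.045869499743230444 dyaw [2.357 2.374 2.358 2.361 2.36  2.357 2.361] cy [np.float64(0.1897237796766662), np.float64(0.1807631178519049)] n [13.82330726 13.8803526 ]
blk -3.904182035903841
knobtop [ 0.60854811 -0.13094502  0.154     ]
```

>>> apply_moves([
  {"linear": [0,-21,-10],"twist": [0,0,0],"hand": 0},
  {"linear": [0,-42,-35],"twist": [0,0,0],"hand": 0},
  {"linear": [0,-42,-70],"twist": [0,0,0],"hand": 40},
  {"linear": [0,-42,-100],"twist": [0,0,0],"hand": 60},
  {"linear": [0,-42,-107],"twist": [0,0,0],"hand": 80},
], newtons=25)

```text
time_s: 0.95
tcp_pos: [0.6077, -0.1315, 0.1212]
tcp_rot: [0.707, 0.707, -0.001, -0.001]
contact_force: [-3.4, 0.3, 30.9]
width: 0.0593
grip_force: 14.3
```

>>> apply_moves([
  {"linear": [0,0,0],"twist": [0,0,0],"hand": 110},
  {"linear": [0,0,0],"twist": [0,0,0],"hand": 140},
  {"linear": [0,0,0],"twist": [0,0,0],"hand": 200},
  {"linear": [0,0,0],"twist": [0,0,0],"hand": 200},
  {"linear": [0,0,0],"twist": [0,0,0],"hand": 200},
])

```text
time_s: 1.37
tcp_pos: [0.6089, -0.1314, 0.1252]
tcp_rot: [0.707, 0.707, 0.0, -0.0]
contact_force: [-4.8, 4.0, 5.7]
width: 0.0391
grip_force: 25.8
```

```bash
python3 look.py w2 0 0 640 480 1; python3 -c "
from rig import bot
print(bot.sense())"
```

```text
1.4167 [ 0.60890083 -0.13137256  0.12518414] [-2.130e-01  2.480e-01  1.540e-01  1.477e+00  1.000e-03  1.357e+00]
knob top at [325.40742062 347.96419629] dial [325.07605718 302.51760155]
{'time_s': 1.4167, 'joint_positions': array([-2.12806133e-01,  2.47602673e-01,  1.53507948e-01,  1.47656990e+00,
        6.77023792e-04,  1.35745214e+00]), 'joint_velocities': array([-0.00091959, -0.00052655,  0.00113392, -0.0001371 ,  0.00248273,
       -0.00033173]), 'joint_torque': array([-1.65489480e+00, -5.89508986e+01,  4.58656633e+01, -1.97588637e+00,
       -7.52186850e-01,  1.91835238e-02]), 'tcp_pos': array([ 0.60890083, -0.13137256,  0.12518414]), 'tcp_rot': array([ 7.06916467e-01,  7.07296960e-01,  3.20233093e-04, -1.27974973e-04]), 'contact_force': array([-3.0256938 ,  3.97086288,  5.71442131]), 'ft_torque': array([0.73743475, 0.86776758, 0.0086339 ]), 'grip_force': 25.885385939091066, 'width': 0.039093328874752566}
```

View pics/w2.png

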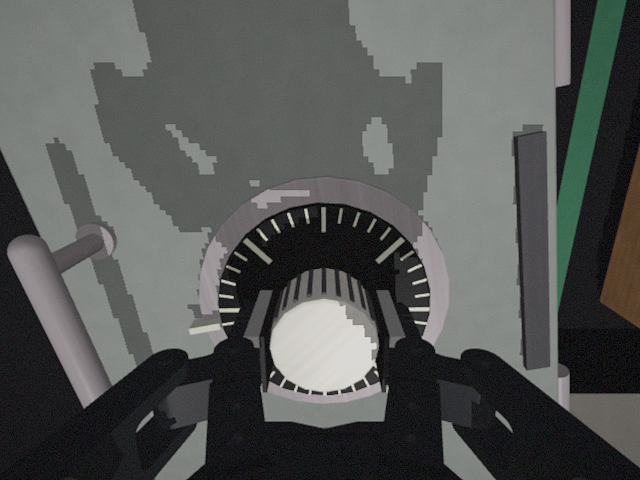

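The wrist view at the grasp shows the pads centred on the knob (325,345), with dial lines visible around the far side and the index at (205,328).

>>> apply_moves([
  {"linear": [0,0,2],"twist": [0,0,0.1],"hand": 200},
  {"linear": [0,0,2],"twist": [0,0,0.2],"hand": 200},
  {"linear": [0,0,2],"twist": [0,0,0.3],"hand": 200},
  {"linear": [0,0,2],"twist": [0,0,0.4],"hand": 200},
  {"linear": [0,0,2],"twist": [0,0,0.5],"hand": 200},
])

```text
time_s: 1.83
tcp_pos: [0.6087, -0.1314, 0.1253]
tcp_rot: [0.508, 0.861, 0.0, -0.001]
contact_force: [-1.2, 3.2, -4.0]
width: 0.0388
grip_force: 28.4
```

```bash
cat >dial.py <<'E'
# dial yaw from white lines on the dial, modulo 9 deg: polar profile of bright marks in radius 38..45 mm
import sys
from rig import bot
from h import *
from scipy.spatial.transform import Rotation as Ro
def meas(c,ctr=(.6085,-.1335),z=.122,chest=.187):
    g=cv2.cvtColor(c["image"],cv2.COLOR_RGB2GRAY).astype(float)
    th=np.radians(np.arange(0,360,.25));acc=[]
    for r in np.linspace(.0405,.0445,5):
        p=np.array([proj(c,(ctr[0]+r*np.cos(t),ctr[1]+r*np.sin(t),z)) for t in th]).astype(np.float32)
        acc.append(cv2.remap(g.astype(np.float32),p[:,:1],p[:,1:],cv2.INTER_LINEAR)[:,0])
    v=np.mean(acc,0);m=(v>110)&(v<256)
    # runs of bright, 1.2..5 deg wide: lines
    e=np.flatnonzero(np.diff(np.r_[0,m.astype(int),0]));runs=e.reshape(-1,2)
    mid=np.array([(a+b)/2*.25 for a,b in runs if 3<=b-a<=20])
    ph=np.angle(np.exp(1j*np.radians(mid-180-np.degrees(chest))*40))/(2*np.pi)
    z_=np.exp(2j*np.pi*ph);mm=np.angle(z_.mean())/(2*np.pi)
    print("lines",len(mid),"coherence",abs(z_.mean()).round(2),"number mod 1: %.2f"%(mm%1))
if __name__=="__main__":
    if len(sys.argv)>1: meas(np.load(sys.argv[1]))
    else:
        s=bot.sense();c=bot.read_camera("wrist");np.savez("last.npz",**c);meas(c)
        R=Ro.from_quat(s["tcp_rot"]).as_matrix();y=np.arctan2(*R[1::-1,1])
        print("t",s["time_s"],"tool yaw",y,"pos",s["tcp_pos"].round(4),"F",s["contact_force"].round(1),"T",s["ft_torque"].round(3),"j6",s["joint_positions"][5].round(3),"jt6",s["joint_torque"][5].round(3),"grip",s["grip_force"],s["width"])
E
python3 dial.py w1.npz; python3 dial.py w2.npz;python3 dial.py
```

```text
lines 40 coherence 0.97 number mod 1: 0.85
lines 26 coherence 0.84 number mod 1: 0.86
lines 24 coherence 0.63 number mod 1: 0.99
t 1.8333 tool yaw 0.5053885774943614 pos [ 0.6087 -0.1314  0.1253] F [-1.2  3.2 -4. ] T [ 0.604  0.05  -0.079] j6 0.853 jt6 1.962 grip 28.39859515428543 0.03875315240600352
```

>>> apply_moves([
  {"linear": [0,0,-1],"twist": [0,0,0.12],"hand": 200},
  {"linear": [0,0,-1],"twist": [0,0,0.24],"hand": 200},
  {"linear": [0,0,-1],"twist": [0,0,0.36],"hand": 200},
  {"linear": [0,0,-1],"twist": [0,0,0.48],"hand": 200},
  {"linear": [0,0,-1],"twist": [0,0,0.6],"hand": 200},
])

```text
time_s: 2.3
tcp_pos: [0.6087, -0.1315, 0.1253]
tcp_rot: [0.231, 0.973, 0.0, -0.0]
contact_force: [-2.4, 4.1, 1.1]
width: 0.0393
grip_force: 28.8
```

>>> apply_moves([
  {"linear": [0,0,0],"twist": [0,0,0.12],"hand": 200},
  {"linear": [0,0,0],"twist": [0,0,0.24],"hand": 200},
  {"linear": [0,0,0],"twist": [0,0,0.36],"hand": 200},
  {"linear": [0,0,0],"twist": [0,0,0.48],"hand": 200},
  {"linear": [0,0,0],"twist": [0,0,0.6],"hand": 200},
])

```text
time_s: 2.72
tcp_pos: [0.6087, -0.1316, 0.1253]
tcp_rot: [-0.066, 0.998, 0.0, -0.0]
contact_force: [-3.0, 2.8, 1.3]
width: 0.0396
grip_force: 28.8
```

>>> apply_moves([
  {"linear": [0,0,0],"twist": [0,0,0.12],"hand": 200},
  {"linear": [0,0,0],"twist": [0,0,0.24],"hand": 200},
  {"linear": [0,0,0],"twist": [0,0,0.36],"hand": 200},
  {"linear": [0,0,0],"twist": [0,0,0.48],"hand": 200},
  {"linear": [0,0,0],"twist": [0,0,0.6],"hand": 200},
])

```text
time_s: 3.13
tcp_pos: [0.6087, -0.1317, 0.1253]
tcp_rot: [-0.358, 0.934, 0.0, -0.0]
contact_force: [-2.4, 3.3, 0.3]
width: 0.0393
grip_force: 28.8
```

```bash
python3 dial.py; python3 - <<'E'
from h import *
c=np.load("last.npz");cv2.imwrite("pics/w3.png",c["image"][:,:,::-1])
for k in range(0,40,5):
    a=np.pi+.187+(29-k)*np.pi/20
    print(k,proj(c,(.6085+.042*np.cos(a),-.1335+.042*np.sin(a),.122)).round())
E
```

```text
lines 22 coherence 0.33 number mod 1: 0.93
t 3.1333 tool yaw 2.3032495792902035 pos [ 0.6087 -0.1317  0.1253] F [-2.4  3.3  0.3] T [ 0.529  0.444 -0.184] j6 -0.946 jt6 2.183 grip 28.7860170006752 0.039256240969460635
0 [389. 352.]
5 [328. 379.]
10 [263. 361.]
15 [226. 307.]
20 [244. 242.]
25 [311. 208.]
30 [385. 231.]
35 [416. 293.]
```

View pics/w3.png

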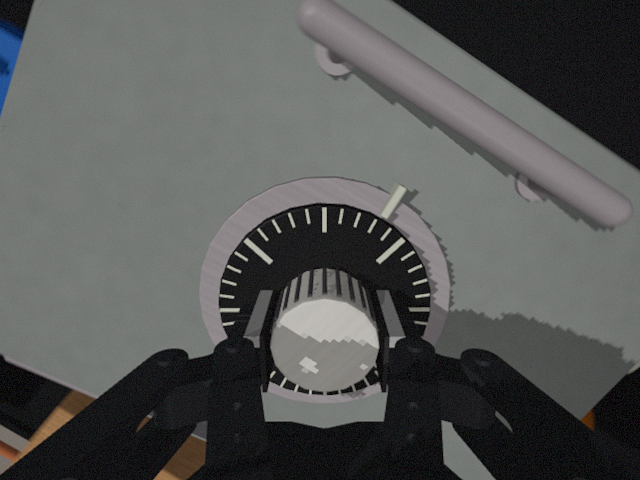

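The view shows no slip: the dial looks the same relative to the fingers as at the grasp. Line 25 is at (324,218), line 30 at (392,250), and the index runs (385,217)-(404,187), so the number is about 28.5-29.

```bash
cat > fine.py <<'E'
import sys
from h import *
c=np.load(sys.argv[1])
g=cv2.cvtColor(c["image"],cv2.COLOR_RGB2GRAY)
# refine dial centre so that radial profile lines are regular: pick centre shift maximising coherence
best=None
def prof(ctr,z,rs):
    th=np.radians(np.arange(0,360,.25))
    v=[]
    for r in rs:
        X=np.c_[ctr[0]+r*np.cos(th),ctr[1]+r*np.sin(th),np.full(len(th),z)]@c["R"].T+c["t"]
        v.append(cv2.remap(g.astype(np.float32),(c["fx"]*X[:,0]/X[:,2]+c["cx"]).astype(np.float32)[:,None],(c["fy"]*X[:,1]/X[:,2]+c["cy"]).astype(np.float32)[:,None],1)[:,0])
    return np.mean(v,0)
# centre from ring/dial boundary: outer ends of marked lines given in argv as x,y pairs; last pair(s) index inner,outer
pts=[tuple(map(float,a.split(","))) for a in sys.argv[2:]]
L,I=pts[:-2],pts[-2:]
z=.122
O=np.array([ray(c,p,z)[:2] for p in L])
s=np.linalg.lstsq(np.c_[2*O,np.ones(len(O))],(O**2).sum(1),rcond=None)[0];ctr=s[:2]
print("ctr",ctr,"r",np.sqrt(s[2]+ctr@ctr))
ang=lambda p:np.degrees(np.arctan2(*(np.array(p)-ctr)[::-1]))
print("lines",[round(ang(o),2) for o in O],"index",[round(ang(ray(c,p,z)[:2]),2) for p in I])
E
python3 - <<'E'
import numpy as np,cv2
c=np.load("last.npz")
cv2.imwrite("pics/w3c.png",cv2.resize(c["image"][170:330,200:460,::-1],None,fx=3,fy=3,interpolation=2))
E

```

```text
(no output)
```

View pics/w3c.png

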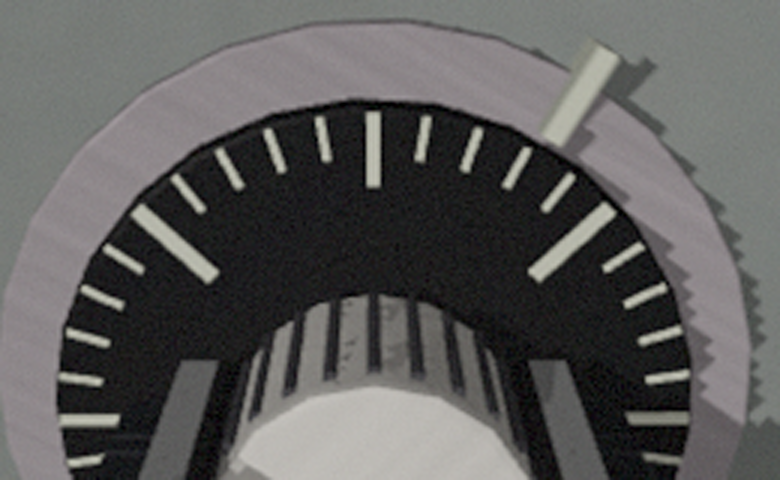

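The crop (scale 3, offset 200,170) shows line 28's end at (528,150), 29's at (573,177) and 30's at (610,208), with the index's inner end at (553,140): about 28.5.

```bash
python3 - <<'E' > a.txt
P=[(60,420),(137,210),(373,112),(528,150),(573,177),(610,208),(688,418),(553,140),(606,50)]
print(*[f"{200+x/3-.33:.2f},{170+y/3-.33:.2f}" for x,y in P])
E
python3 fine.py last.npz $(cat a.txt)
```

```text
ctr [ 0.610781  -0.1290328] r 0.04666493903187254
lines [np.float64(-47.84), np.float64(-92.83), np.float64(-137.9), np.float64(-165.04), np.float64(-174.23), np.float64(177.1), np.float64(132.16)] index [np.float64(-167.76), np.float64(-167.26)]
```

```bash
python3 - <<'E'
from h import *
c=np.load("last.npz");im=c["image"].astype(int)
m=((im[...,0]-im[...,1]>2)&(im.sum(2)>270)).astype(np.uint8);m[240:]=0;m[:,:296]=0
m=cv2.morphologyEx(cv2.medianBlur(m*255,5),cv2.MORPH_OPEN,np.ones((13,13)))
n,l,st,_=cv2.connectedComponentsWithStats(m)
for k in range(1,n):
    if st[k,4]<2000: continue
    ys,xs=np.nonzero(l==k);print(st[k])
    # midline per column
    cols=np.arange(345,590,5);mid=[ (ys[xs==q].min()+ys[xs==q].max())/2 for q in cols if (xs==q).any()]
    if len(mid)<len(cols): continue
    a,b=np.polyfit(cols,mid,1);print("resid",np.std(mid-np.polyval((a,b),cols)))
    p,q=ray(c,(345,a*345+b),.151),ray(c,(590,a*590+b),.151);v=q-p
    print(p,q,"box yaw",np.arctan2(-v[0],v[1])%np.pi, np.degrees(np.arctan2(v[1],v[0])))
E
```

```text
[  299     0   332   225 14789]
resid 0.23003245701125458
[ 0.52922531 -0.19445872  0.151     ] [ 0.51029578 -0.10399159  0.151     ] box yaw 0.20626612905313219 101.81817865124525
[ 296  177   89   34 2277]
```

>>> apply_moves([
  {"linear": [0,0,0],"twist": [0,0,0.08],"hand": 200},
  {"linear": [0,0,0],"twist": [0,0,0.15],"hand": 200},
  {"linear": [0,0,0],"twist": [0,0,0.21],"hand": 200},
  {"linear": [0,0,0],"twist": [0,0,0.245],"hand": 200},
  {"linear": [0,0,0],"twist": [0,0,0.255],"hand": 200},
])

```text
time_s: 3.6
tcp_pos: [0.6088, -0.1317, 0.1253]
tcp_rot: [-0.471, 0.882, 0.0, -0.0]
contact_force: [-2.6, 3.4, 0.2]
width: 0.0392
grip_force: 28.8
```

```bash
python3 dial.py
```

```text
lines 23 coherence 0.2 number mod 1: 0.50
t 3.6 tool yaw 2.5522008410372354 pos [ 0.6088 -0.1317  0.1253] F [-2.6  3.4  0.2] T [ 0.563  0.53  -0.238] j6 -1.195 jt6 -0.58 grip 28.811906576156616 0.03921252067407604
```

>>> apply_moves([
  {"linear": [0,0,0],"twist": [0,0,0],"hand": 200},
  {"linear": [0,0,0],"twist": [0,0,-0.06],"hand": 200},
  {"linear": [0,0,0],"twist": [0,0,-0.12],"hand": 200},
  {"linear": [0,0,0],"twist": [0,0,-0.18],"hand": 200},
  {"linear": [0,0,0],"twist": [0,0,-0.24],"hand": 200},
], newtons=20)

```text
time_s: 4.07
tcp_pos: [0.6087, -0.1318, 0.1253]
tcp_rot: [-0.361, 0.933, 0.0, -0.0]
contact_force: [-2.8, 4.0, 0.3]
width: 0.0397
grip_force: 28.9
```

```bash
cat >st.py <<'E'
from rig import bot
import numpy as np
from scipy.spatial.transform import Rotation as Ro
s=bot.sense();R=Ro.from_quat(s["tcp_rot"]).as_matrix();y=np.arctan2(R[1,1],R[0,1])
print("t",s["time_s"],"yaw %.4f"%y,"n %.2f"%(28.36+(y-2.3032)/.15708),"T",s["ft_torque"].round(3),"F",s["contact_force"].round(1),"grip %.1f"%s["grip_force"],"w %.4f"%s["width"],"j6 %.3f"%s["joint_positions"][5])
E
python3 st.py
```

```text
t 4.0667 yaw 2.3095 n 28.40 T [0.608 0.624 0.12 ] F [-2.8  4.   0.3] grip 28.9 w 0.0397 j6 -0.952
```

>>> apply_moves([
  {"linear": [0,0,0],"twist": [0,0,-0.02],"hand": 140},
  {"linear": [0,0,0],"twist": [0,0,-0.04],"hand": 140},
  {"linear": [0,0,0],"twist": [0,0,-0.06],"hand": 140},
], newtons=20)

```text
time_s: 4.32
tcp_pos: [0.6088, -0.1317, 0.1253]
tcp_rot: [-0.334, 0.943, 0.0, -0.0]
contact_force: [-4.5, 4.4, 0.9]
width: 0.039
grip_force: 28.9
```

```bash
python3 st.py
```

```text
t 4.3167 yaw 2.2515 n 28.03 T [0.73  0.69  0.113] F [-4.5  4.4  0.9] grip 28.9 w 0.0390 j6 -0.894
```

>>> apply_moves([
  {"linear": [0,0,0],"twist": [0,0,-0.015],"hand": 140},
  {"linear": [0,0,0],"twist": [0,0,-0.03],"hand": 140},
  {"linear": [0,0,0],"twist": [0,0,-0.045],"hand": 140},
  {"linear": [0,0,0],"twist": [0,0,-0.06],"hand": 140},
])

```text
time_s: 4.65
tcp_pos: [0.6088, -0.1317, 0.1253]
tcp_rot: [-0.305, 0.952, 0.0, -0.0]
contact_force: [-4.6, 4.8, 0.5]
width: 0.0396
grip_force: 28.9
```

```bash
python3 st.py
```

```text
t 4.65 yaw 2.1917 n 27.65 T [0.702 0.678 0.099] F [-4.6  4.8  0.5] grip 28.9 w 0.0396 j6 -0.834
```

>>> apply_moves([
  {"linear": [0,0,0],"twist": [0,0,-0.015],"hand": 140},
  {"linear": [0,0,0],"twist": [0,0,-0.03],"hand": 140},
  {"linear": [0,0,0],"twist": [0,0,-0.045],"hand": 140},
  {"linear": [0,0,0],"twist": [0,0,-0.06],"hand": 140},
])

```text
time_s: 4.98
tcp_pos: [0.6087, -0.1317, 0.1252]
tcp_rot: [-0.277, 0.961, 0.0, -0.0]
contact_force: [-3.5, 3.4, 0.7]
width: 0.0391
grip_force: 28.9
```

```bash
python3 st.py
```

```text
t 4.9833 yaw 2.1317 n 27.27 T [0.708 0.736 0.079] F [-3.5  3.4  0.7] grip 28.9 w 0.0391 j6 -0.774
```

>>> apply_moves([
  {"linear": [0,0,0],"twist": [0,0,-0.015],"hand": 140},
  {"linear": [0,0,0],"twist": [0,0,-0.03],"hand": 140},
  {"linear": [0,0,0],"twist": [0,0,-0.045],"hand": 140},
  {"linear": [0,0,0],"twist": [0,0,-0.06],"hand": 140},
])

```text
time_s: 5.32
tcp_pos: [0.6087, -0.1317, 0.1253]
tcp_rot: [-0.248, 0.969, 0.0, -0.0]
contact_force: [-3.6, 3.1, 1.0]
width: 0.0394
grip_force: 28.9
```

```bash
python3 st.py
```

```text
t 5.3167 yaw 2.0717 n 26.89 T [0.731 0.721 0.119] F [-3.6  3.1  1. ] grip 28.9 w 0.0394 j6 -0.714
```

>>> apply_moves([
  {"linear": [0,0,0],"twist": [0,0,-0.015],"hand": 140},
  {"linear": [0,0,0],"twist": [0,0,-0.03],"hand": 140},
  {"linear": [0,0,0],"twist": [0,0,-0.045],"hand": 140},
  {"linear": [0,0,0],"twist": [0,0,-0.06],"hand": 140},
])

```text
time_s: 5.65
tcp_pos: [0.6087, -0.1317, 0.1253]
tcp_rot: [-0.219, 0.976, 0.0, -0.0]
contact_force: [-3.7, 3.8, 0.9]
width: 0.039
grip_force: 28.9
```

```bash
python3 st.py
```

```text
t 5.65 yaw 2.0118 n 26.50 T [0.679 0.729 0.082] F [-3.7  3.8  0.9] grip 28.9 w 0.0390 j6 -0.654
```

>>> apply_moves([
  {"linear": [0,0,0],"twist": [0,0,-0.015],"hand": 140},
  {"linear": [0,0,0],"twist": [0,0,-0.03],"hand": 140},
  {"linear": [0,0,0],"twist": [0,0,-0.045],"hand": 140},
  {"linear": [0,0,0],"twist": [0,0,-0.06],"hand": 140},
])

```text
time_s: 5.98
tcp_pos: [0.6087, -0.1317, 0.1253]
tcp_rot: [-0.189, 0.982, 0.0, -0.0]
contact_force: [-3.6, 4.2, 1.3]
width: 0.0391
grip_force: 28.9
```

```bash
python3 st.py
```

```text
t 5.9833 yaw 1.9518 n 26.12 T [0.695 0.665 0.092] F [-3.6  4.2  1.3] grip 28.9 w 0.0391 j6 -0.594
```

>>> apply_moves([
  {"linear": [0,0,0],"twist": [0,0,-0.015],"hand": 140},
  {"linear": [0,0,0],"twist": [0,0,-0.03],"hand": 140},
  {"linear": [0,0,0],"twist": [0,0,-0.045],"hand": 140},
  {"linear": [0,0,0],"twist": [0,0,-0.06],"hand": 140},
])

```text
time_s: 6.32
tcp_pos: [0.6087, -0.1317, 0.1253]
tcp_rot: [-0.16, 0.987, 0.0, -0.0]
contact_force: [-3.1, 4.1, 0.7]
width: 0.039
grip_force: 28.9
```

```bash
python3 st.py
```

```text
t 6.3167 yaw 1.8918 n 25.74 T [0.691 0.741 0.105] F [-3.1  4.1  0.7] grip 28.9 w 0.0390 j6 -0.534
```

>>> apply_moves([
  {"linear": [0,0,0],"twist": [0,0,-0.015],"hand": 140},
  {"linear": [0,0,0],"twist": [0,0,-0.03],"hand": 140},
  {"linear": [0,0,0],"twist": [0,0,-0.045],"hand": 140},
  {"linear": [0,0,0],"twist": [0,0,-0.06],"hand": 140},
])

```text
time_s: 6.65
tcp_pos: [0.6087, -0.1317, 0.1253]
tcp_rot: [-0.13, 0.991, 0.0, -0.0]
contact_force: [-3.9, 3.8, 0.9]
width: 0.0389
grip_force: 28.9
```

```bash
python3 st.py
```

```text
t 6.65 yaw 1.8318 n 25.36 T [0.766 0.762 0.055] F [-3.9  3.8  0.9] grip 28.9 w 0.0389 j6 -0.474
```

>>> apply_moves([
  {"linear": [0,0,0],"twist": [0,0,-0.015],"hand": 140},
  {"linear": [0,0,0],"twist": [0,0,-0.03],"hand": 140},
  {"linear": [0,0,0],"twist": [0,0,-0.045],"hand": 140},
  {"linear": [0,0,0],"twist": [0,0,-0.06],"hand": 140},
])

```text
time_s: 6.98
tcp_pos: [0.6087, -0.1317, 0.1252]
tcp_rot: [-0.1, 0.995, 0.0, -0.0]
contact_force: [-2.9, 3.8, 1.6]
width: 0.0391
grip_force: 28.9
```

```bash
python3 st.py
```

```text
t 6.9833 yaw 1.7718 n 24.98 T [0.736 0.711 0.085] F [-2.9  3.8  1.6] grip 28.9 w 0.0391 j6 -0.414
```

>>> apply_moves([
  {"linear": [0,0,0],"twist": [0,0,-0.015],"hand": 140},
  {"linear": [0,0,0],"twist": [0,0,-0.03],"hand": 140},
  {"linear": [0,0,0],"twist": [0,0,-0.045],"hand": 140},
  {"linear": [0,0,0],"twist": [0,0,-0.06],"hand": 140},
])

```text
time_s: 7.32
tcp_pos: [0.6087, -0.1316, 0.1253]
tcp_rot: [-0.07, 0.998, 0.0, -0.0]
contact_force: [-3.3, 4.1, 1.5]
width: 0.0391
grip_force: 28.9
```

```bash
python3 st.py
```

```text
t 7.3167 yaw 1.7118 n 24.59 T [0.825 0.795 0.077] F [-3.3  4.1  1.5] grip 28.9 w 0.0391 j6 -0.354
```

>>> apply_moves([
  {"linear": [0,0,0],"twist": [0,0,-0.015],"hand": 140},
  {"linear": [0,0,0],"twist": [0,0,-0.03],"hand": 140},
  {"linear": [0,0,0],"twist": [0,0,-0.045],"hand": 140},
  {"linear": [0,0,0],"twist": [0,0,-0.06],"hand": 140},
])

```text
time_s: 7.65
tcp_pos: [0.6087, -0.1316, 0.1253]
tcp_rot: [-0.04, 0.999, 0.0, -0.0]
contact_force: [-3.7, 3.3, 1.2]
width: 0.039
grip_force: 28.9
```

```bash
python3 st.py
```

```text
t 7.65 yaw 1.6518 n 24.21 T [0.784 0.741 0.101] F [-3.7  3.3  1.2] grip 28.9 w 0.0390 j6 -0.294
```

>>> apply_moves([
  {"linear": [0,0,0],"twist": [0,0,-0.015],"hand": 140},
  {"linear": [0,0,0],"twist": [0,0,-0.03],"hand": 140},
  {"linear": [0,0,0],"twist": [0,0,-0.045],"hand": 140},
  {"linear": [0,0,0],"twist": [0,0,-0.06],"hand": 140},
])

```text
time_s: 7.98
tcp_pos: [0.6087, -0.1316, 0.1252]
tcp_rot: [-0.01, 1.0, 0.0, -0.0]
contact_force: [-4.6, 3.2, 1.3]
width: 0.0394
grip_force: 28.9
```

```bash
python3 st.py
```

```text
t 7.9833 yaw 1.5917 n 23.83 T [0.834 0.779 0.011] F [-4.6  3.2  1.3] grip 28.9 w 0.0394 j6 -0.234
```

>>> apply_moves([
  {"linear": [0,0,0],"twist": [0,0,-0.015],"hand": 140},
  {"linear": [0,0,0],"twist": [0,0,-0.03],"hand": 140},
  {"linear": [0,0,0],"twist": [0,0,-0.045],"hand": 140},
])

```text
time_s: 8.23
tcp_pos: [0.6087, -0.1316, 0.1253]
tcp_rot: [0.012, 1.0, 0.0, -0.0]
contact_force: [-3.8, 4.0, 1.1]
width: 0.0391
grip_force: 28.9
```

```bash
python3 st.py
```

```text
t 8.2333 yaw 1.5470 n 23.55 T [0.629 0.761 0.248] F [-3.8  4.   1.1] grip 28.9 w 0.0391 j6 -0.189
```

>>> apply_moves([
  {"linear": [0,0,0],"twist": [0,0,-0.008],"hand": 140},
  {"linear": [0,0,0],"twist": [0,0,-0.008],"hand": 140},
])

```text
time_s: 8.4
tcp_pos: [0.6087, -0.1317, 0.1253]
tcp_rot: [0.016, 1.0, 0.0, -0.0]
contact_force: [-3.2, 3.6, 0.5]
width: 0.0392
grip_force: 28.9
```

```bash
python3 st.py
```

```text
t 8.4 yaw 1.5393 n 23.50 T [0.627 0.758 0.253] F [-3.2  3.6  0.5] grip 28.9 w 0.0392 j6 -0.182
```

>>> apply_moves([
  {"linear": [0,0,0],"twist": [0,0,-0.01],"hand": 140},
  {"linear": [0,0,0],"twist": [0,0,-0.01],"hand": 140},
])

```text
time_s: 8.57
tcp_pos: [0.6087, -0.1317, 0.1253]
tcp_rot: [0.021, 1.0, 0.0, -0.0]
contact_force: [-4.7, 4.6, 1.1]
width: 0.0397
grip_force: 28.9
```

```bash
python3 st.py; python3 - <<'E'
from h import *
from rig import bot
a=np.load("w2.npz");b=np.load("last.npz");c=bot.read_camera("wrist");np.savez("w4.npz",**c)
# angular profile in tool image, polar about dial centre (pixel), compare shift
def pr(i):
    p=cv2.warpPolar(cv2.GaussianBlur(cv2.cvtColor(i,cv2.COLOR_RGB2GRAY),(0,0),.7),(120,3600),(324,307),120,cv2.WARP_POLAR_LINEAR|cv2.INTER_CUBIC)
    return p[2300:3100,78:92].mean(1).astype(float)  # top sector 230-310deg
P=[pr(np.ascontiguousarray(x["image"])) for x in(a,b,c)]
def sh(u,v):
    best=[(np.corrcoef(u[60:-60],v[60+s:len(v)-60+s])[0,1],s/10) for s in range(-60,61)]
    return max(best)
print("last vs w2",sh(P[0],P[1]),"now vs w2",sh(P[0],P[2]),"now vs last",sh(P[1],P[2]))
E
```

```text
t 8.5667 yaw 1.5294 n 23.43 T [0.555 0.79  0.34 ] F [-4.7  4.6  1.1] grip 28.9 w 0.0397 j6 -0.172
last vs w2 (np.float64(0.9946038811970048), 0.5) now vs w2 (np.float64(0.9926578494003593), 0.2) now vs last (np.float64(0.9917369955087743), -0.3)
```

>>> apply_moves([
  {"linear": [0,0,0],"twist": [0,0,0.02],"hand": 140},
  {"linear": [0,0,0],"twist": [0,0,0.02],"hand": 105},
  {"linear": [0,0,0],"twist": [0,0,0.02],"hand": 100},
  {"linear": [0,0,2],"twist": [0,0,0.02],"hand": 95},
  {"linear": [0,0,5],"twist": [0,0,0.02],"hand": 80},
])

```text
time_s: 9.03
tcp_pos: [0.6091, -0.1322, 0.1303]
tcp_rot: [0.01, 1.0, -0.0, 0.0]
contact_force: [0.0, 0.1, -0.3]
width: 0.0586
grip_force: 0.0
```

```bash
python3 st.py
```

```text
t 9.0333 yaw 1.5507 n 23.57 T [-0.067 -0.03   0.029] F [ 0.   0.1 -0.3] grip 0.0 w 0.0586 j6 -0.194
```

>>> apply_moves([
  {"linear": [0,0,15],"twist": [0,0,-0.04],"hand": 70},
  {"linear": [0,0,35],"twist": [0,0,-0.14],"hand": 70},
  {"linear": [0,0,55],"twist": [0,0,-0.25],"hand": 70},
  {"linear": [0,0,68],"twist": [0,0,-0.37],"hand": 70},
  {"linear": [0,0,70],"twist": [0,0,-0.49],"hand": 70},
])

```text
time_s: 9.45
tcp_pos: [0.61, -0.1323, 0.2039]
tcp_rot: [0.255, 0.967, 0.0, 0.002]
contact_force: [-0.3, 0.4, 1.1]
width: 0.0621
grip_force: 0.0
```

>>> apply_moves([
  {"linear": [-10,-2,0],"twist": [0,0,-0.12],"hand": 70},
  {"linear": [-25,-5,0],"twist": [0,0,-0.24],"hand": 70},
  {"linear": [-45,-9,0],"twist": [0,0,-0.36],"hand": 70},
  {"linear": [-65,-14,0],"twist": [0,0,-0.48],"hand": 70},
  {"linear": [-80,-17,0],"twist": [0,0,-0.6],"hand": 70},
])

```text
time_s: 9.87
tcp_pos: [0.5279, -0.1494, 0.2009]
tcp_rot: [0.529, 0.848, -0.0, 0.0]
contact_force: [-0.0, 0.3, 0.6]
width: 0.0622
grip_force: 0.0
```

>>> apply_moves([
  {"linear": [-8,-2,0],"twist": [0,0,-0.1],"hand": 70},
  {"linear": [-8,-2,0],"twist": [0,0,-0.2],"hand": 70},
  {"linear": [-8,-2,0],"twist": [0,0,-0.256],"hand": 70},
  {"linear": [-8,-2,0],"twist": [0,0,-0.256],"hand": 70},
])

```text
time_s: 10.2
tcp_pos: [0.521, -0.1513, 0.201]
tcp_rot: [0.632, 0.775, 0.0, 0.001]
contact_force: [-0.1, 0.3, -0.5]
width: 0.0621
grip_force: 0.0
```

```bash
python3 st.py; python3 look.py w5 0 0 640 480 1; python3 -c "
from h import *
c=np.load('w5.npz');print('handle',proj(c,(.5204,-.1513,.151)))"
```

```text
t 10.2 yaw 0.2024 n 14.99 T [-0.058 -0.001  0.025] F [-0.1  0.3 -0.5] grip 0.0 w 0.0621 j6 1.086
10.25 [ 0.52110116 -0.1512061   0.20080075] [-0.282  0.059  0.087  1.598 -0.     1.082]
knob top at [486.51850158 262.99143422] dial [464.35855611 242.71880537]
handle [323.28667697 262.90097437]
```

View pics/w5.png

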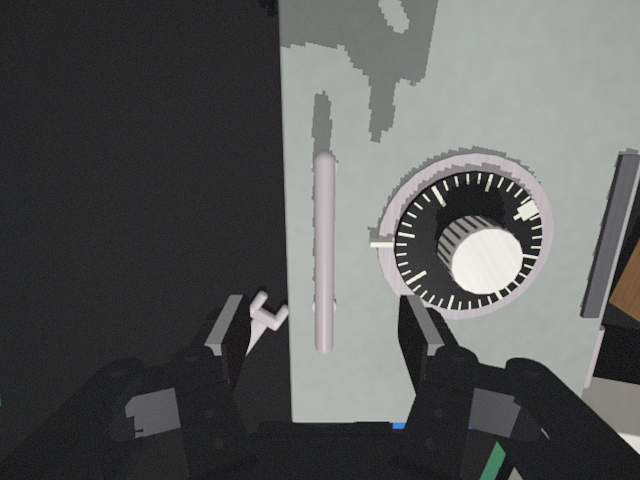

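The view shows the tool aligned: the bar is vertical at x≈324 between (324,155) and (324,350), centred between the fingers, and the dial index reads about 23.5.

>>> apply_moves([
  {"linear": [-1,0,-25],"twist": [0,0,0],"hand": 70},
  {"linear": [-1,0,-50],"twist": [0,0,0],"hand": 90},
  {"linear": [-1,0,-68],"twist": [0,0,0],"hand": 120},
  {"linear": [-1,0,-68],"twist": [0,0,0],"hand": 160},
  {"linear": [-1,0,-68],"twist": [0,0,0],"hand": 190},
], newtons=40)

```text
time_s: 10.67
tcp_pos: [0.5196, -0.1509, 0.1321]
tcp_rot: [0.63, 0.776, -0.0, -0.001]
contact_force: [0.5, 0.5, 0.1]
width: 0.0229
grip_force: 0.0
```

>>> apply_moves([
  {"linear": [0,0,0],"twist": [0,0,0],"hand": 230},
  {"linear": [0,0,0],"twist": [0,0,0],"hand": 255},
  {"linear": [0,0,0],"twist": [0,0,0],"hand": 255},
  {"linear": [0,0,0],"twist": [0,0,0],"hand": 255},
])

```text
time_s: 11.0
tcp_pos: [0.5209, -0.1511, 0.1338]
tcp_rot: [0.631, 0.776, 0.001, 0.001]
contact_force: [3.3, 1.7, 3.5]
width: 0.0098
grip_force: 39.5
```

```bash
python3 st.py; python3 - <<'E'
import numpy as np
y=.204
for th in np.arange(0,1.21,.05):
    x=(-.195*np.cos(th)+.041*np.sin(th)+.195)*1000;z=(.195*np.sin(th)+.041*np.cos(th)-.041)*1000
    print("%.2f"%th,"%.0f %.0f %.0f"%(x*np.cos(y),x*np.sin(y),z),end=" | ")
E
```

```text
t 11.0 yaw 0.2063 n 15.01 T [ 0.26  -0.516 -0.024] F [3.3 1.7 3.5] grip 39.5 w 0.0098 j6 1.082
0.00 0 0 0 | 0.05 2 0 10 | 0.10 5 1 19 | 0.15 8 2 29 | 0.20 12 2 38 | 0.25 16 3 47 | 0.30 20 4 56 | 0.35 25 5 64 | 0.40 31 6 73 | 0.45 36 8 81 | 0.50 43 9 88 | 0.55 49 10 96 | 0.60 56 12 103 | 0.65 63 13 110 | 0.70 71 15 116 | 0.75 79 16 122 | 0.80 87 18 127 | 0.85 95 20 133 | 0.90 104 21 137 | 0.95 113 23 141 | 1.00 122 25 145 | 1.05 131 27 149 | 1.10 140 29 151 | 1.15 150 31 154 | 1.20 159 33 156 |
```

>>> apply_moves([
  {"linear": [0,0,2],"twist": [0,0,0],"hand": 255},
  {"linear": [0,0,4],"twist": [0,0,0],"hand": 255},
  {"linear": [1,0,6],"twist": [0,0,0],"hand": 255},
])

```text
time_s: 11.25
tcp_pos: [0.5216, -0.1509, 0.1372]
tcp_rot: [0.631, 0.776, 0.0, -0.0]
contact_force: [7.4, 0.3, -13.6]
width: 0.0095
grip_force: 38.9
```

```bash
python3 st.py
```

```text
t 11.25 yaw 0.2063 n 15.01 T [ 0.052 -1.226 -0.064] F [  7.4   0.3 -13.6] grip 38.9 w 0.0095 j6 1.083
```

>>> apply_moves([
  {"linear": [0,0,2],"twist": [0,0,0],"hand": 255},
  {"linear": [1,0,4],"twist": [0,0,0],"hand": 255},
  {"linear": [1,0,4],"twist": [0,0,0],"hand": 255},
])

```text
time_s: 11.5
tcp_pos: [0.5224, -0.1507, 0.1411]
tcp_rot: [0.63, 0.776, 0.0, -0.001]
contact_force: [7.5, 2.1, -11.5]
width: 0.0094
grip_force: 39.3
```

```bash
python3 st.py
```

```text
t 11.5 yaw 0.2064 n 15.01 T [ 0.257 -1.331 -0.038] F [  7.5   2.1 -11.5] grip 39.3 w 0.0094 j6 1.083
```

>>> apply_moves([
  {"linear": [2,0,5],"twist": [0,0,0],"hand": 255},
  {"linear": [4,1,11],"twist": [0,0,0],"hand": 255},
  {"linear": [5,1,17],"twist": [0,0,0],"hand": 255},
  {"linear": [7,2,22],"twist": [0,0,0],"hand": 255},
  {"linear": [10,2,28],"twist": [0,0,0],"hand": 255},
])

```text
time_s: 11.92
tcp_pos: [0.5314, -0.1489, 0.1696]
tcp_rot: [0.631, 0.776, -0.001, -0.001]
contact_force: [-1.0, 2.3, -12.5]
width: 0.0096
grip_force: 39.0
```

>>> apply_moves([
  {"linear": [2,1,5],"twist": [0,0,0],"hand": 255},
  {"linear": [5,1,11],"twist": [0,0,0],"hand": 255},
  {"linear": [7,2,16],"twist": [0,0,0],"hand": 255},
  {"linear": [10,2,21],"twist": [0,0,0],"hand": 255},
  {"linear": [13,3,26],"twist": [0,0,0],"hand": 255},
])

```text
time_s: 12.33
tcp_pos: [0.5445, -0.1462, 0.1968]
tcp_rot: [0.631, 0.776, -0.001, -0.0]
contact_force: [-5.4, -5.3, -10.2]
width: 0.0094
grip_force: 39.0
```

```bash
python3 st.py
```

```text
t 12.3333 yaw 0.2057 n 15.01 T [-1.032  1.245 -0.046] F [ -5.4  -5.3 -10.2] grip 39.0 w 0.0094 j6 1.103
```

>>> apply_moves([
  {"linear": [3,1,5],"twist": [0,0,0],"hand": 255},
  {"linear": [7,1,10],"twist": [0,0,0],"hand": 255},
  {"linear": [10,2,15],"twist": [0,0,0],"hand": 255},
  {"linear": [14,3,20],"twist": [0,0,0],"hand": 255},
  {"linear": [18,4,24],"twist": [0,0,0],"hand": 255},
])

```text
time_s: 12.75
tcp_pos: [0.5613, -0.1428, 0.2218]
tcp_rot: [0.631, 0.776, -0.002, -0.001]
contact_force: [-15.6, -7.8, -0.4]
width: 0.0093
grip_force: 39.7
```

>>> apply_moves([
  {"linear": [4,1,5],"twist": [0,0,0],"hand": 255},
  {"linear": [8,2,9],"twist": [0,0,0],"hand": 255},
  {"linear": [12,2,14],"twist": [0,0,0],"hand": 255},
  {"linear": [16,3,18],"twist": [0,0,0],"hand": 255},
  {"linear": [20,4,22],"twist": [0,0,0],"hand": 255},
])

```text
time_s: 13.17
tcp_pos: [0.5815, -0.1387, 0.2441]
tcp_rot: [0.631, 0.776, -0.001, -0.0]
contact_force: [-12.6, -5.6, -3.3]
width: 0.0095
grip_force: 38.9
```

```bash
python3 st.py
```

```text
t 13.1667 yaw 0.2051 n 15.00 T [-1.211  2.497 -0.114] F [-12.6  -5.6  -3.3] grip 38.9 w 0.0095 j6 1.133
```

>>> apply_moves([
  {"linear": [5,1,4],"twist": [0,0,0],"hand": 255},
  {"linear": [9,2,7],"twist": [0,0,0],"hand": 255},
  {"linear": [14,3,11],"twist": [0,0,0],"hand": 255},
  {"linear": [19,4,14],"twist": [0,0,0],"hand": 255},
  {"linear": [24,5,17],"twist": [0,0,0],"hand": 255},
])

```text
time_s: 13.58
tcp_pos: [0.6048, -0.134, 0.263]
tcp_rot: [0.631, 0.776, -0.001, 0.001]
contact_force: [-20.7, -5.1, 12.5]
width: 0.0096
grip_force: 40.0
```

>>> apply_moves([
  {"linear": [5,1,3],"twist": [0,0,0],"hand": 255},
  {"linear": [10,2,6],"twist": [0,0,0],"hand": 255},
  {"linear": [16,3,9],"twist": [0,0,0],"hand": 255},
  {"linear": [21,4,12],"twist": [0,0,0],"hand": 255},
  {"linear": [26,5,14],"twist": [0,0,0],"hand": 255},
])

```text
time_s: 14.0
tcp_pos: [0.6311, -0.1287, 0.2785]
tcp_rot: [0.631, 0.776, -0.0, 0.002]
contact_force: [-18.9, -2.9, 17.9]
width: 0.0094
grip_force: 40.0
```

```bash
python3 st.py; python3 -c "
from rig import bot
import cv2
c=bot.read_camera('side');cv2.imwrite('pics/s2.png',c['image'][50:450,150:600,::-1]);print(bot.sense()['joint_positions'])"
```

```text
t 14.0 yaw 0.2050 n 15.00 T [-0.913  4.161 -0.043] F [-18.9  -2.9  17.9] grip 40.0 w 0.0094 j6 1.166
[-0.19987256  0.35660721  0.58902187  1.79958986 -0.00217049  1.16577855]
```

View pics/s2.png

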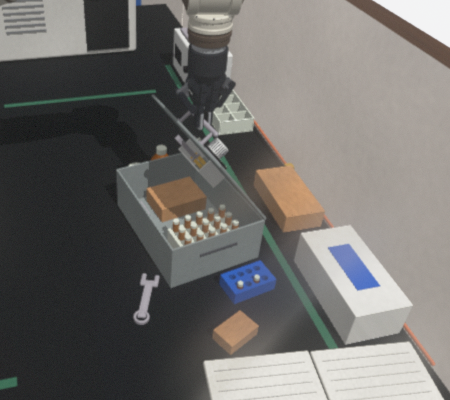

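Side view: the lid stands at about 55° with the gripper on its handle (crop (205,120)), and the other items are undisturbed.

>>> apply_moves([
  {"linear": [0,0,1],"twist": [0,0,0],"hand": 255},
  {"linear": [0,0,2],"twist": [0,0,0],"hand": 255},
  {"linear": [0,0,2],"twist": [0,0,0],"hand": 205},
  {"linear": [0,0,2],"twist": [0,0,0],"hand": 205},
  {"linear": [0,0,2],"twist": [0,0,0],"hand": 205},
])

```text
time_s: 14.47
tcp_pos: [0.6336, -0.1278, 0.2768]
tcp_rot: [0.631, 0.776, 0.001, 0.001]
contact_force: [-0.4, 0.6, 0.7]
width: 0.0167
grip_force: 0.0
```

```bash
python3 st.py
```

```text
t 14.4667 yaw 0.2063 n 15.01 T [ 0.002 -0.02  -0.02 ] F [-0.4  0.6  0.7] grip 0.0 w 0.0167 j6 1.165
```

Free of contact, so I'll retreat straight up.

>>> apply_moves([
  {"linear": [0,0,8],"twist": [0,0,0],"hand": 205},
  {"linear": [0,0,18],"twist": [0,0,0],"hand": 205},
  {"linear": [0,0,30],"twist": [0,0,0],"hand": 205},
  {"linear": [0,0,45],"twist": [0,0,0],"hand": 205},
  {"linear": [0,0,60],"twist": [0,0,0],"hand": 205},
])

```text
time_s: 14.88
tcp_pos: [0.6331, -0.1277, 0.3363]
tcp_rot: [0.631, 0.776, 0.0, 0.0]
contact_force: [0.3, -1.3, -0.1]
width: 0.017
grip_force: 0.0
```

```bash
python3 st.py; python3 -c "
from rig import bot
import cv2
c=bot.read_camera('side');cv2.imwrite('pics/s3.png',c['image'][50:450,150:600,::-1])"
```

```text
t 14.8833 yaw 0.2063 n 15.01 T [-0.026 -0.017 -0.014] F [ 0.3 -1.3 -0.1] grip 0.0 w 0.0170 j6 1.165
```

View pics/s3.png

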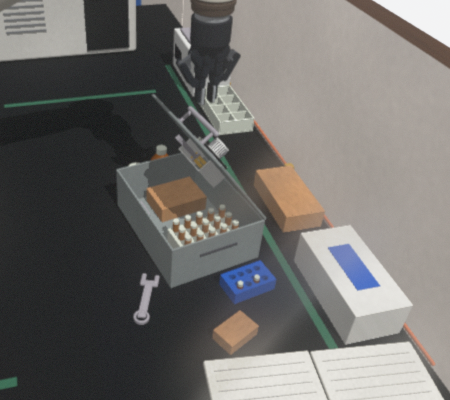

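The lid stays open at about 54° and the gripper, at (210,85), is clear of the handle.

```bash
python3 -c "
from rig import bot
print(bot.job_done())"
```

```text
the job is handed in; nothing more can be done
None
```

The strongbox is open: I dialled left to 30, turned right to the stop at about 23.5 (highest dial torque I read was 0.34 N m), raised the lid to about 54°, let go, and handed the job in with nothing else on the bench touched.

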